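# Take the tuning shaft from its instrument case

### The job

Swing the lid of the grey instrument case up past its balance point so that it stands open by itself, without bending it back past its stop. Then lift the brass tuning shaft out of the case and lay it gently in the assembly cradle, its thick part centred across both V-rests. Leave the lid open and do not disturb the radio shell, the trim bar or the ferrite core.

Things in the scene. Friction and masses are not known exactly. Their poses are not given: they have to be found in the camera images.
- case: Fixed open base of a chipped grey steel instrument case, 150 mm (its x) by 220 mm (its y) by 55 mm high, walls and floor 5 mm; closed with its lid it is 105 mm high. Origin: centre of the underside, on the bench; x points from the handle side (facing the robot) to the hinge side, y along the hinge, z up. A gripper coming straight down on the shaft would hit the open lid: lean it to the handle side.
- case_hinge (a point): Middle of the hinge line, at x = +75 mm, z = 55 mm of the case; the hinge runs along the case's y. Its axes are those of the case.
- lid (a joint): Opening angle of the case's lid in rad: 0 closed (as at the start), 1.33 at its stop, where the lid still leans 14 degrees over the case. The lid (0.45 kg, varies by 25 %) is a shell 150 by 220 by 50 mm, hollow below, walls 4 to 6 mm, swinging freely: let go below about 1.1 rad it falls shut, above that it falls open to its stop and stays.
- lid_handle (a point): Middle of the lid's round steel handle bar: diameter 10 mm, 90 mm long, parallel to the hinge, 35 mm in front of the lid's front face on a stem at each end. With the lid closed it lies at x = -110 mm, z = 85 mm of the case (185 mm in front of the hinge line and 30 mm above it); it swings about the hinge with the lid (radius 187 mm). Axes fixed to the lid, those of the case when closed.
- shaft: Brass tuning shaft (0.22 kg, varies by 25 %): thick round part of diameter 20 mm and length 120 mm, then a neck of diameter 10 mm and length 30 mm towards its +y end. Origin: on the axis, in the middle of the thick part; y along the axis. It starts lying parallel to the hinge in the case's V-rests (hidden under the closed lid), axis level with the base's rim, 55 mm above the bench, 52 mm from the hinge line, up to 10 mm off the middle along the hinge.
- case_rest (a point): Where the middle of the shaft's axis rests in the case: x = +23 mm, z = 55 mm of the case. The two V-rests stand 35 mm to either side of it along the case's y, each 10 mm thick and 40 mm wide; their 90 degree Vs reach up to 6 mm above the shaft's axis. Nothing stands between them; the case floor is 50 mm below the axis.
- cradle: Fixed aluminium assembly cradle on the bench: base plate 80 mm (x) by 150 mm (y) by 10 mm high with two V-rests like those in the case (10 mm thick, 40 mm wide, 35 mm to either side of the middle along y). Stands to the left or the right of the case. Origin: centre of the underside; y is the direction along which the shaft lies, z up.
- cradle_rest (a point): Where the middle of the shaft's thick part must rest: on the cradle's middle, 55 mm above the bench. Nothing stands between the V-rests above the base plate, whose top is 45 mm below this point. Either end of the shaft may point either way.
- radio: White plastic radio shell lying on its face, open towards the top, 110 mm (x) by 180 mm (y) by 55 mm high, loose, 0.7 kg. Bystander on the other side of the case from the cradle. Origin: centre of the underside.
- trim: Chrome side trim bar, 170 mm (y) by 18 mm (x) by 10 mm high, loose, lying on the bench beyond the things on the left. Bystander. Origin: centre of the underside.
- core: Dark red ferrite U-core, 64 mm (y) by 30 mm (x) by 51 mm high, loose, standing with its legs up on the bench beyond the things on the right. Bystander. Origin: centre of the underside.
Mind the look-alikes: they are no part of the job. What is shaped like the cradle but brown or orange is not meant.

How it is judged:
By the outcome, as a careful person would: the job done as asked, in the order asked, and still so for the second after the job is handed in, with the robot touching nothing.
It also fails if it takes over 54 s, if anything falls off the work surface, if the arm or the gripper's body presses on something with over 40 N, if the wrist force passes 120 N, or if a joint passes its speed limit or range.

### The arm

A 6-joint arm with a two-finger parallel gripper is mounted at the origin on the work surface. World frame = base frame: x ahead of the robot, y to its left, z up, the work surface at z = 0. Lengths are in m, angles in rad, forces in N, time in s.
With the tool pointing down it reaches from about 0.25 to 0.775 m from the base axis. Payload 4 kg.
Tool frame: the origin (TCP) lies on the centre line of the jaws, within the pads' length; the fingertips stand 17 mm ahead of it and the grasp point (between the pads) lies 2 mm behind it; z points along the fingers, y is the line along which they close (so a half turn about z gives the same grasp; the last joint's range is limited). The gripper opens to 94 mm and grips with 3 to 60 N. Pads are 16 mm wide; open, the fingers measure 119 mm over their backs; the gripper's body (75 mm by 177 mm) begins 78 mm behind the grasp point.
Start: joints at [-1.269, 0.087, 1.371, -0, 1.684, -0.103], TCP at [0.217, -0.506, 0.223] pointing down, gripper open.
Joint ranges: [-3.1, 3.1], [-0.76, 2.03], [0.27, 2.55], [-1.08, 4.22], [0.17, 2.65], [-2.57, 2.57]. Speed limits (rad/s): [2.79, 2.79, 3.14, 3.14, 3.14, 3.14].

### API

Orientations are given as [roll, pitch, yaw] about the fixed x, y, z axes, in that order (R = Rz(yaw) Ry(pitch) Rx(roll)).
In Python, from bench import robot gives the robot as it stands.
- The arm moves only by the tool servo_tool, never from a script. Its argument "plan" is a list of rows, each a list of 7 numbers: the shift along the tool's x, y, z normalised to -1 to 1, where 1 is 0.1 m, then the turn, a rotation vector about the tool's x, y, z normalised to -1 to 1, where 1 is pi/2 rad, then the finger opening in mm, from 0 to 94. In form: [[x, y, z, ax, ay, az, gripper], ...]. A call has 1 to 12 rows; each row is the pose to reach, as a shift and turn from the pose commanded when the call began, along the tool's axes at that moment; what a row does not reach only later rows make up. A row lasts 1/12 s, in which the tool goes at most 41.7 mm and 7.16 degrees, less where a joint would pass 70% of its speed; a pose out of reach is approached as far as the arm can. A call with a number of a shift or a turn outside -1 to 1 is refused whole. A call with a gripper value outside its range is refused whole. The fingers move at their own pace and stop on an object; the grip force is fixed at half the most. Time passes only in rows, so rows that repeat a pose let the fingers close. It gives the time, the measured TCP pose, the force, the opening and the grip force at its end, in the units of the state.
- robot.get_obs(): the state, without advancing time (a new reading comes with each control period).
- robot.snapshot(name): name is "side" or "top"; returns the picture (480x640x3 uint8, red, green, blue); there is no depth.
- robot.camera_params(name): a dict with "camera_matrix" (3x3 intrinsics, pixels), "distortion" ([k1, k2, p1, p2, k3] as OpenCV has them; the pictures are not rectified), "rvec" (rotation vector, rad) and "tvec" (3), from world to camera coordinates, as OpenCV has them. Camera axes: x right, y down, z forward; pixel columns grow to the right and rows downward; lengths in m; the calibration is good to about 2 mm. A picture is of the moment at which its call begins. camera_params takes no time and is no camera call.
- robot.close_job(): hands the job in; it is judged then, once.
Trained networks look in the newest picture that a camera, given by its name, has taken for a name from the list of things; names that differ only in an ending like _2 or _b are one class to them, and where a whole thing is asked for, a point or a joint stands for the part that bears it (a point fixed in the world has none). Each returns a list of dicts, best first, with "conf" (0 to 1); they miss things now and then, are a little off and sometimes report something else, mostly with a low value. They report only what shows in the picture. A call takes as long as a camera call. They do not tell look-alikes from the thing itself.
- robot.find_in(thing, camera): "extent" ([centre column, centre row, width, height] in pixels, round what is visible of it).
The state is a dict: "time": time; "joint_positions": joint angles; "qvel": joint speeds; "joint_torque": joint torques, N m; "tool_pos": TCP position; "ee_rot": TCP orientation; "wrist_force": force on the tool from outside, world axes, zero at the start; "wrist_torque": the same for the moment, N m; "width": finger opening in m; "finger_force": force on a finger pad.
Only numpy, scipy, OpenCV 4.12 (cv2) and the standard library are available. Lean on these libraries where they do the work, as an engineer would, in place of code of your own. Each camera call takes 0.05 s, during which the arm holds its last target. There are 200 camera calls.

## Working session

There is one attempt and no reset: what is moved stays moved. The work goes in short steps, Python scripts to look and compute and a tool call to move; the robot and the scene stay as the last step left them, time stands still between calls to the robot, and variables do not carry over. Pictures are saved under pics/ and viewed, at most 10 in all, crops included, and the job is handed in when it is done.

Besides the shell and the picture viewer there is one more tool, called after "Request:" as a command line: name --pt "numbers of a row" for each row, then --argument value for the rest. servo_tool: Moves the arm, as the interface text tells. Scaled input: -1 to 1 covers 0.1 m each way for a shift and pi/2 rad each way for a turn. Its arguments: {"type":"object","properties":{"plan":{"type":"array","items":{"type":"array","items":{"type":"number"}}}},"required":["plan"]}

```bash
mkdir -p pics; ls
python3 - <<'E'
from bench import robot
import cv2,numpy as np
for n in("side","top"):
    im=robot.snapshot(n); cv2.imwrite(f"pics/{n}0.png",im[:,:,::-1])
    p=robot.camera_params(n); R=cv2.Rodrigues(np.array(p["rvec"]))[0]
    print(n,np.round(-R.T@np.array(p["tvec"]),3),np.round(R[2],2),np.round(p["camera_matrix"],0).tolist())
    for t in("case","lid","lid_handle","cradle","radio","trim","core"):
        print(t,[(np.round(d["extent"]).tolist(),round(d["conf"],2)) for d in robot.find_in(t,n)])
print(robot.get_obs())
E
```

```text
pics
side [ 0.062 -1.23   0.776] [ 0.29  0.82 -0.49] [[539.0, 0.0, 321.0], [0.0, 539.0, 234.0], [0.0, 0.0, 1.0]]
case [([358.0, 235.0, 94.0, 76.0], 0.78)]
lid [([358.0, 227.0, 92.0, 63.0], 0.93)]
lid_handle [([357.0, 229.0, 91.0, 63.0], 0.94), ([342.0, 315.0, 67.0, 56.0], 0.23)]
cradle [([259.0, 325.0, 51.0, 57.0], 0.79), ([342.0, 315.0, 70.0, 53.0], 0.72), ([360.0, 381.0, 76.0, 71.0], 0.66)]
radio [([287.0, 201.0, 22.0, 37.0], 0.76)]
trim [([336.0, 194.0, 38.0, 14.0], 0.67)]
core [([423.0, 282.0, 22.0, 31.0], 0.76)]
top [ 0.294 -0.068  1.657] [ 0.12 -0.01 -0.99] [[589.0, 0.0, 329.0], [0.0, 589.0, 243.0], [0.0, 0.0, 1.0]]
case []
lid [([305.0, 204.0, 87.0, 76.0], 0.65), ([310.0, 206.0, 87.0, 78.0], 0.23)]
lid_handle [([310.0, 205.0, 92.0, 78.0], 0.71)]
cradle [([478.0, 271.0, 58.0, 41.0], 0.87), ([406.0, 257.0, 60.0, 43.0], 0.69), ([404.0, 327.0, 53.0, 30.0], 0.58)]
radio [([177.0, 263.0, 73.0, 46.0], 0.9)]
trim [([177.0, 179.0, 57.0, 29.0], 0.56)]
core [([392.0, 180.0, 26.0, 16.0], 0.68)]
{'time': 0.8, 'joint_positions': array([-1.26914634e+00,  8.71419452e-02,  1.37070360e+00, -7.58062527e-06,
        1.68361659e+00, -1.03092968e-01]), 'qvel': array([-6.01702189e-04, -1.53849484e-03,  7.79424027e-04, -1.45871814e-03,
        2.00684591e-04, -1.51723105e-05]), 'joint_torque': array([-8.41782639e-04, -3.39996815e+01, -3.02578282e+01,  7.20162643e-02,
        2.36007344e-02, -6.12154967e-07]), 'tool_pos': array([ 0.21657907, -0.5055688 ,  0.22253581]), 'ee_rot': array([3.14146360e+00, 2.09238660e-05, 4.04742104e-01]), 'wrist_force': array([ 0.50575507, -0.23603176, -0.54145838]), 'wrist_torque': array([-0.00185959,  0.02305927,  0.04820164]), 'finger_force': 0.0, 'width': 0.0940040144502193}
```

View pictures.

View pics/top0.png

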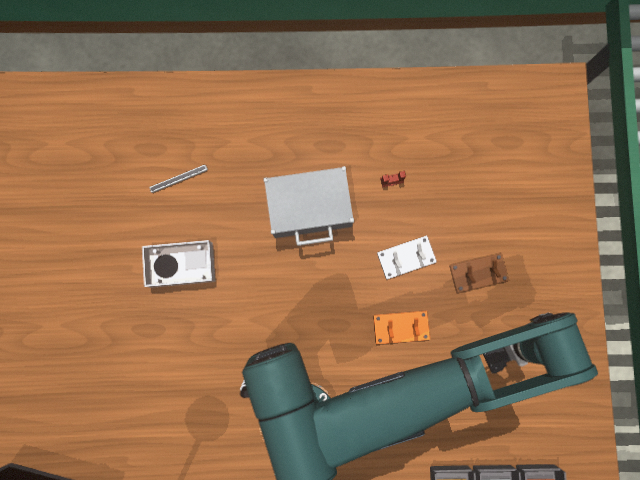

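View pics/side0.png

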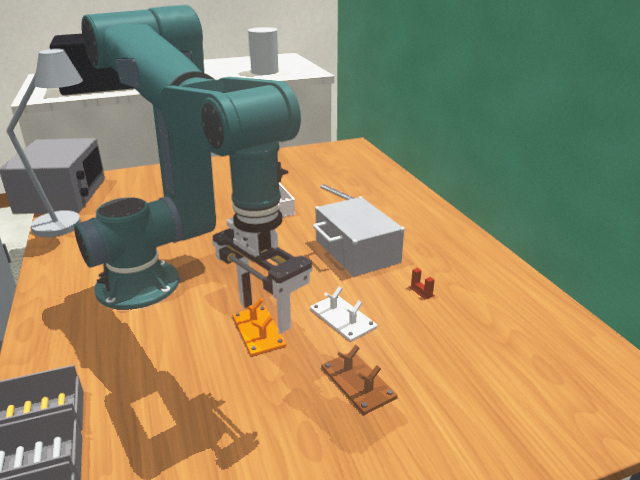

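Run:
```python
import cv2
a=cv2.imread("pics/top0.png")[150:310,240:520]; cv2.imwrite("pics/topc.png",cv2.resize(a,None,fx=2.85,fy=2.85,interpolation=cv2.INTER_CUBIC))
a=cv2.imread("pics/side0.png")[180:430,220:440]; cv2.imwrite("pics/sidec.png",cv2.resize(a,None,fx=2.4,fy=2.4,interpolation=cv2.INTER_CUBIC))
```

```text
(no output)
```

View pics/topc.png

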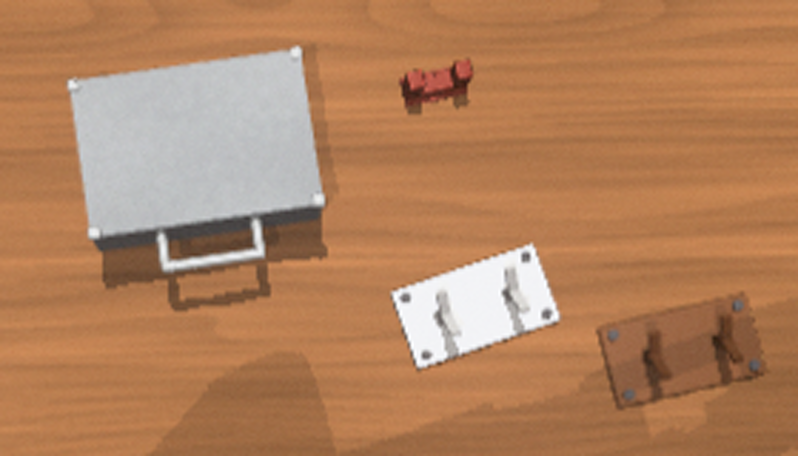

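View pics/sidec.png

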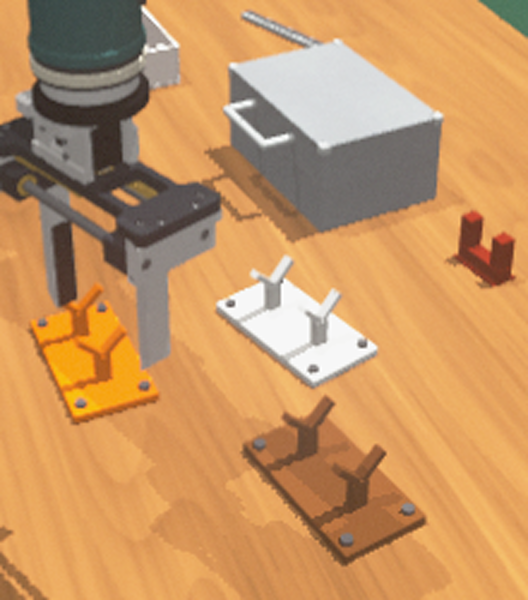

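The top view shows the grey case (310,205) with its handle towards the robot (314,238), radio (177,263), trim (177,179) and core (392,180). Cradle candidates are white/aluminium (406,257), brown (478,271) and orange (403,327). I choose the white/aluminium one, and both crops confirm its bare metal colour. It's right of the case, opposite the radio.

```bash
cat > h.py <<'E'
import cv2,numpy as np
from bench import robot
from scipy.optimize import least_squares
from scipy.spatial.transform import Rotation as Ro
P={n:robot.camera_params(n) for n in("side","top")}
def proj(n,X):
    p=P[n]; return cv2.projectPoints(np.array(X,float).reshape(-1,3),np.array(p["rvec"]),np.array(p["tvec"]),np.array(p["camera_matrix"]),np.array(p["distortion"]))[0][:,0]
def tri(a,b): # a top px, b side px
    return least_squares(lambda X:np.r_[proj("top",X)[0]-a,proj("side",X)[0]-b],[.5,0,.05]).x
def fit(loc,top,side,x0): # pose x,y,yaw of planar-standing body
    def w(q): c,s=np.cos(q[2]),np.sin(q[2]); L=np.array(loc); return np.c_[q[0]+c*L[:,0]-s*L[:,1],q[1]+s*L[:,0]+c*L[:,1],L[:,2]]
    def r(q):
        W=w(q); o=[]
        for n,px in(("top",top),("side",side)):
            for i,u in enumerate(px):
                if u is not None:o+=list(proj(n,W[i])[0]-u)
        return o
    s=least_squares(r,x0); return s.x,np.round(s.fun,1)
E
python3 - <<'E'
from h import *
T=lambda l:[None if u is None else ((u[0]+.5)/2.85-.5+240,(u[1]+.5)/2.85-.5+150) for u in l]
S=lambda l:[None if u is None else ((u[0]+.5)/2.4-.5+220,(u[1]+.5)/2.4-.5+180) for u in l]
ct=T([(95,234),(72,86),(296,52),(320,201),(165,267),(262,253)]); cs=S([(233,67),(338,43),(438,118),(323,148),(228,107),(266,144)])
for a,b in zip(ct,cs): print(np.round(tri(a,b),4))
print(fit([(-.075,.11,.105),(.075,.11,.105),(.075,-.11,.105),(-.075,-.11,.105),(-.11,.045,.085),(-.11,-.045,.085)],ct,cs,[.4,0,0]))
kt=T([(420,368),(392,291),(533,245),(559,321)]); ks=S([(218,307),None,(376,350),(313,381)])
for a,b in zip(kt,ks):
    if b: print(np.round(tri(a,b),4))
print(fit([(-.04,.075,.01),(.04,.075,.01),(.04,-.075,.01),(-.04,-.075,.01)],kt,ks,[.3,-.2,0]))
E
```

```text
[0.5076 0.0599 0.1027]
[0.6496 0.0796 0.1015]
[ 0.6779 -0.1321  0.0999]
[ 0.5341 -0.1508  0.101 ]
[ 0.4779 -0.0044  0.0869]
[ 0.4895 -0.096   0.0852]
(array([ 0.59198042, -0.03656253,  0.12577305]), array([-1.3,  1.2, -0.9, -1.7,  1.6, -1.4,  1.7,  0.8,  0.6, -0.1, -0.3,
       -0. , -1.8, -1. ,  0.3, -1.5,  1.6, -1.1, -0.2, -0.4, -0.5,  0.9,
       -0.9,  0. ]))
[ 0.3816 -0.2502  0.0039]
[ 0.5001 -0.366   0.0045]
[ 0.4255 -0.3886  0.0064]
(array([ 0.44023229, -0.30855237,  0.29899282]), array([-0.2,  0.3,  0.3,  0.3,  1.1, -0.2,  1.6, -0.1, -1.1, -2.3,  0.9,
       -1.4, -0.3, -0.2]))
```

```bash
cat >> h.py <<'E'
from scipy.spatial.transform import Slerp
C=np.array([.5920,-.0366,.1258]); K=np.array([.4402,-.3086,.2990])
def wpt(B,l): c,s=np.cos(B[2]),np.sin(B[2]); return np.array([B[0]+c*l[0]-s*l[1],B[1]+s*l[0]+c*l[1],l[2]])
def orient(yaw,lean=0): # tool y along body x, tool z down, leaned so that the body goes to body -x
    c,s=np.cos(yaw),np.sin(yaw); B=np.array([[c,-s,0],[s,c,0],[0,0,1]])
    y=np.array([np.cos(lean),0,np.sin(lean)]); z=np.array([np.sin(lean),0,-np.cos(lean)])
    return Ro.from_matrix(B@np.c_[np.cross(y,z),y,z])
def tcp(grasp,R): return grasp+.002*R.as_matrix()[:,2]
def cur():
    o=robot.get_obs(); return np.array(o["tool_pos"]),Ro.from_euler("xyz",o["ee_rot"])
def legs(p,R,start=None,n=None):
    p0,R0=start or cur(); d=R0.inv().apply(p-p0); ang=(R0.inv()*R).magnitude()
    n=n or int(max(np.ceil(np.abs(d).max()/.07),np.ceil(ang/1.3),1)); sl=Slerp([0,1],Ro.concatenate([R0,R]))
    for i in range(n):
        a,b=p0+(p-p0)*i/n,p0+(p-p0)*(i+1)/n; Ra,Rb=sl(i/n),sl((i+1)/n)
        t=Ra.inv().apply(b-a); r=(Ra.inv()*Rb).as_rotvec()
        print(np.round(np.r_[t/.1,r/(np.pi/2)],3).tolist(),"rows>=",int(max(np.linalg.norm(t)/.0417,np.degrees(np.linalg.norm(r))/7.16))+1)
    return p,R
E
python3 - <<'E'
from h import *
R=orient(C[2]); g=wpt(C,(-.11,0,.085)); p=tcp(g,R); print(p)
legs(p+[0,0,.10],R)
E
```

```text
[ 0.48286926 -0.05040153  0.083     ]
[0.606, -0.448, 0.056, 0.0, 0.0, -0.117] rows>= 2
[0.678, -0.329, 0.056, 0.0, 0.0, -0.117] rows>= 2
[0.727, -0.199, 0.056, 0.0, 0.0, -0.117] rows>= 2
[0.751, -0.063, 0.056, 0.0, 0.0, -0.117] rows>= 2
[0.749, 0.076, 0.056, 0.0, 0.0, -0.117] rows>= 2
[0.723, 0.213, 0.056, 0.0, 0.0, -0.117] rows>= 2
[0.671, 0.342, 0.056, 0.0, 0.0, -0.117] rows>= 2
```

Request:
servo_tool --pt "0.606 -0.448 0.056 0 0 -0.117 32" --pt "0.606 -0.448 0.056 0 0 -0.117 32" --pt "0.606 -0.448 0.056 0 0 -0.117 32"

```text
time: 1.05
tool_pos: [0.2568, -0.4364, 0.2167]
ee_rot: [-3.14, -0.003, 0.594]
wrist_force: [0.0, -0.0, 0.5]
width: 0.0775
finger_force: 0.0
```

Request:
servo_tool --pt "0.678 -0.329 0.056 0 0 -0.117 32" --pt "0.678 -0.329 0.056 0 0 -0.117 32" --pt "0.678 -0.329 0.056 0 0 -0.117 32"

```text
time: 1.3
tool_pos: [0.2948, -0.3717, 0.2113]
ee_rot: [-3.141, -0.003, 0.778]
wrist_force: [-0.5, 0.3, -0.8]
width: 0.0573
finger_force: 0.0
```

Request:
servo_tool --pt "0.727 -0.199 0.056 0 0 -0.117 32" --pt "0.727 -0.199 0.056 0 0 -0.117 32" --pt "0.727 -0.199 0.056 0 0 -0.117 32"

```text
time: 1.55
tool_pos: [0.3328, -0.3071, 0.2057]
ee_rot: [3.142, -0.002, 0.962]
wrist_force: [-0.6, -0.7, 0.6]
width: 0.0375
finger_force: 0.0
```

Request:
servo_tool --pt "0.751 -0.063 0.056 0 0 -0.117 32" --pt "0.751 -0.063 0.056 0 0 -0.117 32" --pt "0.751 -0.063 0.056 0 0 -0.117 32"

```text
time: 1.8
tool_pos: [0.3708, -0.2425, 0.2]
ee_rot: [3.141, -0.002, 1.145]
wrist_force: [-0.3, -0.5, 0.0]
width: 0.0323
finger_force: 0.0
```

Request:
servo_tool --pt "0.749 0.076 0.056 0 0 -0.117 32" --pt "0.749 0.076 0.056 0 0 -0.117 32" --pt "0.749 0.076 0.056 0 0 -0.117 32"

```text
time: 2.05
tool_pos: [0.409, -0.178, 0.1943]
ee_rot: [3.141, -0.002, 1.329]
wrist_force: [-0.3, 0.0, 0.2]
width: 0.0321
finger_force: 0.0
```

Request:
servo_tool --pt "0.723 0.213 0.056 0 0 -0.117 32" --pt "0.723 0.213 0.056 0 0 -0.117 32" --pt "0.723 0.213 0.056 0 0 -0.117 32"

```text
time: 2.3
tool_pos: [0.4473, -0.1134, 0.1885]
ee_rot: [3.141, -0.002, 1.512]
wrist_force: [-0.0, -1.0, 0.5]
width: 0.0319
finger_force: 0.0
```

Request:
servo_tool --pt "0.671 0.342 0.056 0 0 -0.117 32" --pt "0.671 0.342 0.056 0 0 -0.117 32" --pt "0.671 0.342 0.056 0 0 -0.117 32" --pt "0.671 0.342 0.056 0 0 -0.117 32" --pt "0.671 0.342 0.056 0 0 -0.117 32"

```text
time: 2.72
tool_pos: [0.4839, -0.0526, 0.1833]
ee_rot: [-3.141, 0.001, 1.689]
wrist_force: [-0.3, 0.0, 1.0]
width: 0.0318
finger_force: 0.0
```

Run:
```python
from h import *
R=orient(C[2]); p=tcp(wpt(C,(-.11,0,.085)),R)
print(cur()[0],p); legs(p,R,n=2)
im=robot.snapshot("side")[180:300,280:440]; cv2.imwrite("pics/s1.png",cv2.resize(im[:,:,::-1],None,fx=5,fy=5,interpolation=cv2.INTER_CUBIC))
```

```text
[ 0.48391406 -0.052608    0.183308  ] [ 0.48286926 -0.05040153  0.083     ]
[0.012, -0.004, 0.502, -0.0, 0.0, -0.002] rows>= 2
[0.012, -0.004, 0.502, -0.0, 0.0, -0.002] rows>= 2
```

View pics/s1.png

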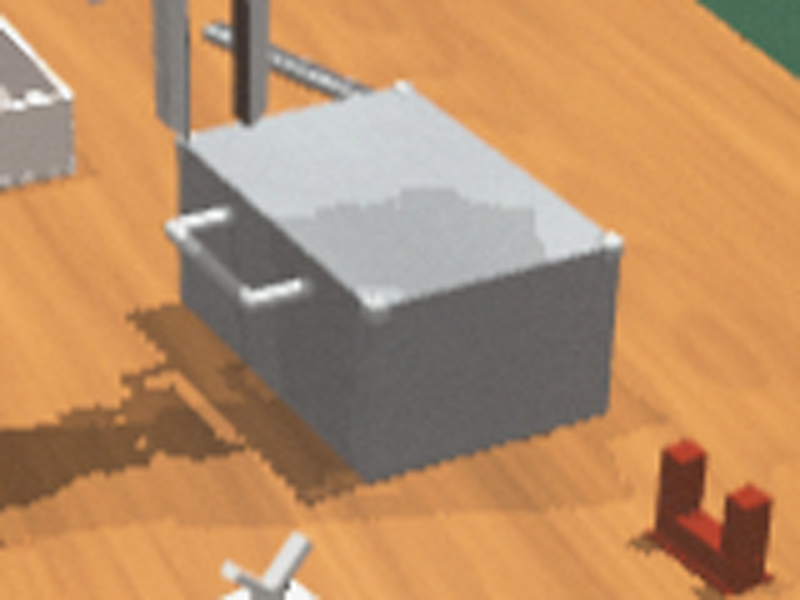

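The crop shows both fingertips at about (314,205) and (331,204), above the handle bar, which spans (316,226) to (330,238). I descend in two halves.

Request:
servo_tool --pt "0.012 -0.004 0.25 0 0 0 32" --pt "0.012 -0.004 0.5 0 0 0 32" --pt "0.012 -0.004 0.65 0 0 0 32" --pt "0.02 -0.004 0.65 0 0 0 32"

```text
time: 3.1
tool_pos: [0.4804, -0.0503, 0.1146]
ee_rot: [-3.134, -0.002, 1.688]
wrist_force: [-1.2, -0.1, -0.5]
width: 0.0319
finger_force: 0.0
```

Request:
servo_tool --pt "0 0 0.08 0 0 0 32" --pt "0 0 0.16 0 0 0 32" --pt "0 0 0.24 0 0 0 32" --pt "0 0 0.32 0 0 0 32" --pt "0 0 0.35 0 0 0 32" --pt "0 0 0.35 0 0 0 32"

```text
time: 3.6
tool_pos: [0.4828, -0.0489, 0.0823]
ee_rot: [-3.14, -0.0, 1.691]
wrist_force: [0.0, 0.9, 0.1]
width: 0.0318
finger_force: 0.0
```

Run:
```python
from h import *
im=robot.snapshot("side")[190:290,290:420]; cv2.imwrite("pics/s2.png",cv2.resize(im[:,:,::-1],None,fx=6,fy=6,interpolation=cv2.INTER_CUBIC))
```

```text
(no output)
```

View pics/s2.png

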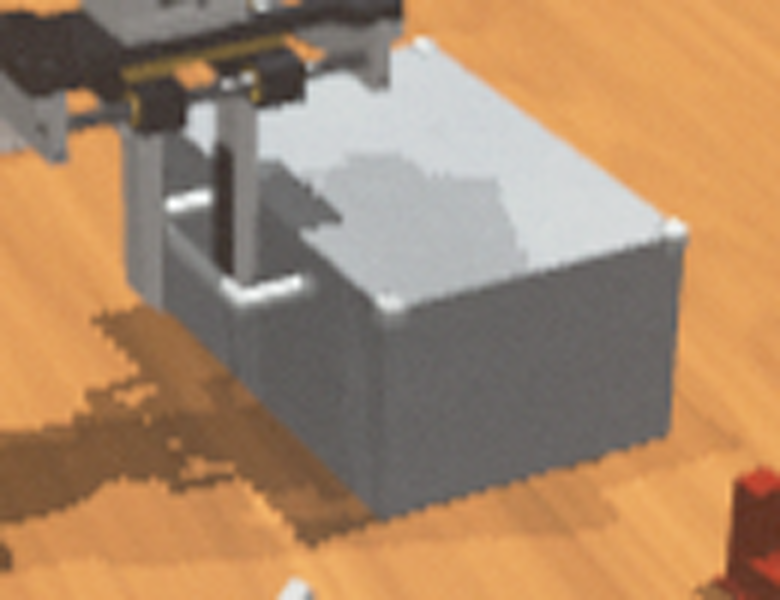

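Fingers straddle the bar (about (326,225) in full-image pixels), clear of the lid face. Close.

Request:
servo_tool --pt "0 0 0 0 0 0 0" --pt "0 0 0 0 0 0 0" --pt "0 0 0 0 0 0 0" --pt "0 0 0 0 0 0 0" --pt "0 0 0 0 0 0 0" --pt "0 0 0 0 0 0 0"

```text
time: 4.15
tool_pos: [0.4826, -0.0492, 0.0836]
ee_rot: [-3.14, 0.0, 1.691]
wrist_force: [-5.9, -0.5, 4.9]
width: 0.0091
finger_force: 30.0
```

Request:
servo_tool --pt "0 0.015 -0.09 0 0 0 0" --pt "0 0.039 -0.183 0 0 0 0" --pt "0 0.065 -0.275 0 0 0 0" --pt "0 0.097 -0.361 0 0 0 0" --pt "0 0.13 -0.45 0 0 0 0" --pt "0 0.171 -0.533 0 0 0 0" --pt "0 0.171 -0.533 0 0 0 0"

```text
time: 4.73
tool_pos: [0.5001, -0.047, 0.1392]
ee_rot: [-3.14, 0.0, 1.691]
wrist_force: [-7.4, -1.6, 1.8]
width: 0.0092
finger_force: 30.0
```

Request:
servo_tool --pt "0 0.046 -0.08 0 0 0 0" --pt "0 0.092 -0.164 0 0 0 0" --pt "0 0.145 -0.24 0 0 0 0" --pt "0 0.199 -0.317 0 0 0 0" --pt "0 0.26 -0.388 0 0 0 0" --pt "0 0.322 -0.459 0 0 0 0" --pt "0 0.39 -0.523 0 0 0 0" --pt "0 0.458 -0.588 0 0 0 0" --pt "0 0.53 -0.645 0 0 0 0" --pt "0 0.605 -0.703 0 0 0 0" --pt "0 0.605 -0.703 0 0 0 0"

```text
time: 5.65
tool_pos: [0.5616, -0.0394, 0.212]
ee_rot: [3.138, 0.001, 1.692]
wrist_force: [-8.0, -0.0, 8.7]
width: 0.0089
finger_force: 30.0
```

Request:
servo_tool --pt "0 0.08 -0.05 0 0 0 0" --pt "0 0.159 -0.099 0 0 0 0" --pt "0 0.243 -0.142 0 0 0 0" --pt "0 0.327 -0.183 0 0 0 0" --pt "0 0.415 -0.217 0 0 0 0" --pt "0 0.502 -0.249 0 0 0 0" --pt "0 0.59 -0.274 0 0 0 0" --pt "0 0.683 -0.297 0 0 0 0" --pt "0 0.76 -0.311 0 0 0 0" --pt "0 0.76 -0.311 0 0 0 0"

```text
time: 6.48
tool_pos: [0.6383, -0.03, 0.2404]
ee_rot: [3.136, 0.0, 1.692]
wrist_force: [-1.4, -0.1, 5.3]
width: 0.0091
finger_force: 30.0
```

Request:
servo_tool --pt "0 0.06 -0.01 0 0 0 0" --pt "0 0.06 -0.01 0 0 0 20" --pt "0 0.06 -0.01 0 0 0 70" --pt "0 0.06 -0.01 0 0 0 70" --pt "0 0.06 -0.01 0 0 0 70" --pt "0 0.06 -0.01 0 0 0 70" --pt "0 0.06 -0.01 0 0 0 70" --pt "0 0.06 -0.01 0 0 0 70" --pt "0 0.06 -0.01 0 0 0 70"

```text
time: 7.23
tool_pos: [0.6417, -0.0299, 0.2388]
ee_rot: [-3.141, 0.0, 1.691]
wrist_force: [0.6, -0.5, -0.0]
width: 0.059
finger_force: 0.0
```

Request:
servo_tool --pt "0 0 -0.15 0 0 0 70" --pt "0 0 -0.35 0 0 0 70" --pt "0 0 -0.55 0 0 0 70" --pt "0 0 -0.7 0 0 0 70" --pt "0 0 -0.7 0 0 0 70"

```text
time: 7.65
tool_pos: [0.6429, -0.03, 0.3136]
ee_rot: [3.134, 0.002, 1.691]
wrist_force: [-0.7, 1.0, 0.6]
width: 0.0701
finger_force: 0.0
```

Request:
servo_tool --pt "0 -0.4 0 0 0 0 70" --pt "0 -0.8 0 0 0 0 70" --pt "0 -1 0 0 0 0 70" --pt "0 -1 0 0 0 0 70"

```text
time: 7.98
tool_pos: [0.5395, -0.042, 0.3091]
ee_rot: [-3.141, 0.0, 1.69]
wrist_force: [1.2, 0.2, 0.1]
width: 0.07
finger_force: 0.0
```

Request:
servo_tool --pt "0 -0.4 0 0 0 0 70" --pt "0 -0.8 0 0 0 0 70" --pt "0 -1 0 0 0 0 70" --pt "0 -1 0 0 0 0 70"

```text
time: 8.32
tool_pos: [0.4414, -0.054, 0.3094]
ee_rot: [3.141, 0.001, 1.69]
wrist_force: [0.3, -0.9, 0.5]
width: 0.07
finger_force: 0.0
```

Run:
```python
from h import *
for n in("side","top"):
    im=robot.snapshot(n); cv2.imwrite(f"pics/{n}3.png",im[:,:,::-1])
    print(n,[(np.round(d["extent"]).tolist(),round(d["conf"],2)) for d in robot.find_in("shaft",n)])
    q=[wpt(C,(.023,y,z)) for y in(-.06,.06,.09) for z in (.055,)]; print(np.round(proj(n,q)).tolist())
a=cv2.imread("pics/side3.png")[150:300,290:430]; b=cv2.imread("pics/top3.png")[150:260,250:370]
a=cv2.resize(a,(400,429),interpolation=2); b=cv2.resize(b,(400,367),interpolation=2)
o=np.zeros((429,800,3),np.uint8); o[:,:400]=a; o[:367,400:]=b; cv2.imwrite("pics/ab3.png",o)
```

```text
side [([364.0, 230.0, 30.0, 23.0], 0.82)]
[[376.0, 241.0], [354.0, 222.0], [348.0, 218.0]]
top [([300.0, 196.0, 54.0, 13.0], 0.53)]
[[329.0, 192.0], [286.0, 198.0], [276.0, 200.0]]
```

View pics/ab3.png

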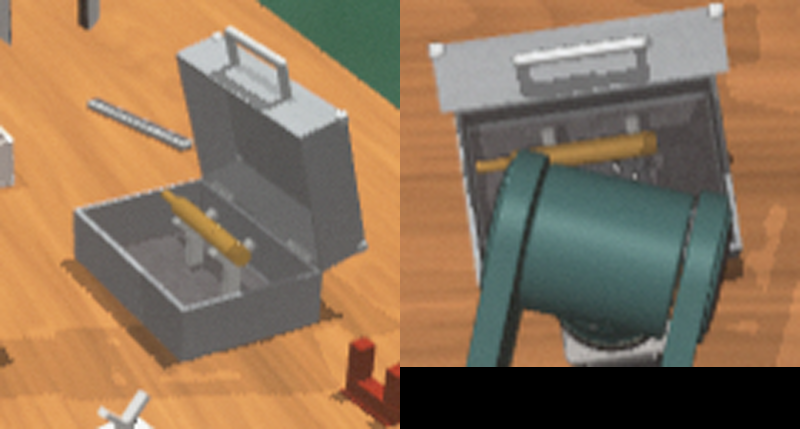

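The lid stands open at its stop. The brass shaft lies in the V-rests, neck to +y. In full pixels its thick end is at top (326,193) and side (374,238), and its neck tip at top (273,200) and side (348,218). I measure it more finely by colour.

Run:
```python
from h import *
e={}
for n,(r0,r1,c0,c1) in(("side",(205,260,335,390)),("top",(180,210,262,340))):
    im=cv2.imread(f"pics/{n}3.png")[r0:r1,c0:c1]; h=cv2.cvtColor(im,cv2.COLOR_BGR2HSV)
    m=((h[...,0]>12)&(h[...,0]<26)&(h[...,1]>130)&(h[...,2]>70)).astype(np.uint8)
    k,l,st,_=cv2.connectedComponentsWithStats(m); 
    keep=[i for i in range(1,k) if st[i,4]>8]; ys,xs=np.nonzero(np.isin(l,keep)); X=np.c_[xs+c0,ys+r0].astype(float)
    print(n,st[1:,:].tolist())
    mu=X.mean(0); d=np.linalg.svd(X-mu,full_matrices=0)[2][0]; d*=np.sign(d[0]); t=(X-mu)@d
    e[n]=(mu+d*t.min(),mu+d*t.max()); print(n,np.round(e[n],1))
A=tri(e["top"][0],e["side"][0]);B=tri(e["top"][1],e["side"][1]); print("neck",A,"thick",B,np.linalg.norm(A-B))
c,s=np.cos(C[2]),np.sin(C[2])
for p in(A,B): d=p-[C[0],C[1],0]; print("case",np.round([c*d[0]+s*d[1],-s*d[0]+c*d[1],d[2]],4))
# fit offset along case y
f=lambda q:np.r_[[proj(n,wpt((C[0]+q[1],C[1]+q[2],C[2]),(.023,y+q[0]*0,.055)))[0]-e[n][i] for n in e for i,y in((0,.09),(1,-.06))]].ravel()
r=least_squares(f,[0,0,0]); print("dxy of shaft middle from case_rest",r.x,np.round(r.fun,1)); print(wpt((C[0]+r.x[1],C[1]+r.x[2],C[2]),(.023,0,.055)))
```

```text
side [[0, 0, 25, 13, 239], [12, 12, 30, 25, 200]]
side [[337.3 202.7]
 [375.3 240.7]]
top [[0, 4, 7, 26, 107], [30, 10, 35, 9, 190], [11, 17, 10, 4, 23]]
top [[261.1 198.9]
 [326.2 192.9]]
neck [0.59235211 0.09416536 0.08965497] thick [ 0.6225342  -0.08487756  0.04952142] 0.18595167948651245
case [0.0168 0.1297 0.0897]
case [ 0.0242 -0.0517  0.0495]
dxy of shaft middle from case_rest [ 0.         -0.00189054  0.02839143] [ 6.9 11.1 -4.4 -4.9  4.3  1.5 -7.  -0.3]
[ 0.61292771 -0.0053228   0.055     ]
```

Run:
```python
from h import *
e={}
for n,(r0,r1,c0,c1),keep in(("side",(205,260,335,390),[2]),("top",(180,210,262,340),[2,3])):
    im=cv2.imread(f"pics/{n}3.png")[r0:r1,c0:c1]; h=cv2.cvtColor(im,cv2.COLOR_BGR2HSV)
    m=((h[...,0]>12)&(h[...,0]<26)&(h[...,1]>130)&(h[...,2]>70)).astype(np.uint8)
    k,l,st,_=cv2.connectedComponentsWithStats(m)
    ys,xs=np.nonzero(np.isin(l,keep)); e[n]=np.c_[xs+c0,ys+r0].astype(float)
def sil(n,q): # silhouette extremes of shaft model along image direction
    W=[]
    for y,r in((-.06,.01),(.06,.01),(.06,.005),(.09,.005)):
        for a in np.linspace(0,2*np.pi,16,endpoint=False): W.append(wpt(C,(.023+q[0]+r*np.cos(a),y+q[1],.055+q[2]+r*np.sin(a))))
    return proj(n,W)
def f(q):
    o=[]
    for n in e:
        S=sil(n,q); 
        for d in((1,0),(0,1),(.7,.7),(.7,-.7)) if n=="side" else ((1,0),(.7,.7),(.7,-.7)):
            d=np.array(d); t=e[n]@d; u=S@d; o+=[t.max()+.4-u.max(),t.min()-.4-u.min()]
    return o
for q0 in([0,0,0],):
    r=least_squares(f,q0,diff_step=1e-3,x_scale=.01,loss="soft_l1"); print(r.x,np.round(f(r.x),1))
g=lambda v:f([0,v,0]); print([(round(v,3),round(np.abs(g(v)).sum(),1)) for v in np.arange(-.004,.018,.002)])
```

```text
[ 0.00089699  0.00932518 -0.00220239] [-1.   1.  -1.5  1.  -0.8  0.7 -0.9  1.  -0.2  0.6 -1.1  0.9 -1.   1. ]
[(np.float64(-0.004), np.float64(37.8)), (np.float64(-0.002), np.float64(32.1)), (np.float64(0.0), np.float64(26.9)), (np.float64(0.002), np.float64(21.7)), (np.float64(0.004), np.float64(17.5)), (np.float64(0.006), np.float64(14.5)), (np.float64(0.008), np.float64(13.2)), (np.float64(0.01), np.float64(13.0)), (np.float64(0.012), np.float64(15.2)), (np.float64(0.014), np.float64(18.4)), (np.float64(0.016), np.float64(23.3))]
```

Run:
```python
from h import *
R=orient(C[2],np.pi/4); p=tcp(wpt(C,(.0235,.009,.055)),R); z=R.as_matrix()[:,2]
print(p,p-.12*z); s=legs(p-.12*z+[0,0,.03],R,n=2); legs(p-.12*z,R,s);
```

```text
[ 0.61558812 -0.02454517  0.05358579] [ 0.53140584 -0.03519152  0.1384386 ]
[0.04, 0.443, 0.7, -0.25, 0.001, -0.002] rows>= 4
[0.039, 0.141, 0.816, -0.25, 0.001, -0.002] rows>= 4
[0.0, -0.212, 0.212, 0.0, 0.0, 0.0] rows>= 1
```

Request:
servo_tool --pt "0.04 0.443 0.7 -0.25 0.001 -0.002 42" --pt "0.04 0.443 0.7 -0.25 0.001 -0.002 42" --pt "0.04 0.443 0.7 -0.25 0.001 -0.002 42" --pt "0.04 0.443 0.7 -0.25 0.001 -0.002 42" --pt "0.04 0.443 0.7 -0.25 0.001 -0.002 42"

```text
time: 8.93
tool_pos: [0.4859, -0.0446, 0.2376]
ee_rot: [2.752, -0.002, 1.694]
wrist_force: [0.9, 0.2, 0.6]
width: 0.043
finger_force: 0.0
```

Request:
servo_tool --pt "0.04 0.141 0.816 -0.25 0.001 -0.002 42" --pt "0.04 0.141 0.816 -0.25 0.001 -0.002 42" --pt "0.04 0.141 0.816 -0.25 0.001 -0.002 42" --pt "0.04 0.141 0.816 -0.25 0.001 -0.002 42" --pt "0.04 0.141 0.816 -0.25 0.001 -0.002 42" --pt "0.04 0.141 0.816 -0.25 0.001 -0.002 42"

```text
time: 9.43
tool_pos: [0.5321, -0.0358, 0.1718]
ee_rot: [2.355, 0.001, 1.698]
wrist_force: [0.5, 0.1, 1.6]
width: 0.0421
finger_force: 0.0
```

Run:
```python
from h import *
R=orient(C[2],np.pi/4); p=tcp(wpt(C,(.0235,.009,.055)),R); z=R.as_matrix()[:,2]
print(cur()[0],robot.get_obs()["joint_positions"]); s=legs(p-.07*z,R,n=1); legs(p,R,s,n=1)
```

```text
[ 0.5320757  -0.03581476  0.17180615] [-0.40364085 -0.42859612  2.1065988   0.5122502   0.81895796 -0.76023511]
[0.007, -0.241, 0.731, 0.001, -0.0, 0.001] rows>= 2
[0.0, -0.0, 0.7, 0.0, 0.0, 0.0] rows>= 2
```

Request:
servo_tool --pt "0.007 -0.241 0.3 0 0 0 42" --pt "0.007 -0.241 0.6 0 0 0 42" --pt "0.007 -0.241 0.731 0 0 0 42" --pt "0.007 -0.241 0.731 0 0 0 42"

```text
time: 9.77
tool_pos: [0.5675, -0.0297, 0.1011]
ee_rot: [2.357, -0.001, 1.7]
wrist_force: [-0.3, -0.5, 0.3]
width: 0.0419
finger_force: 0.0
```

Request:
servo_tool --pt "0 0 0.12 0 0 0 42" --pt "0 0 0.24 0 0 0 42" --pt "0 0 0.36 0 0 0 42" --pt "0 0 0.4 0 0 0 42" --pt "0 0 0.4 0 0 0 42"

```text
time: 10.18
tool_pos: [0.5949, -0.0265, 0.0744]
ee_rot: [2.354, 0.001, 1.699]
wrist_force: [-0.7, 0.6, -0.6]
width: 0.042
finger_force: 0.0
```

Run:
```python
from h import *
R=orient(C[2],np.pi/4); p=tcp(wpt(C,(.0235,.009,.055)),R); print(cur()[0]);legs(p,R,n=1)
a=robot.snapshot("side")[160:270,300:430][:,:,::-1]; b=robot.snapshot("top")[160:260,250:370][:,:,::-1]
a=cv2.resize(a,(400,338),interpolation=2); b=cv2.resize(b,(400,333),interpolation=2)
o=np.zeros((338,800,3),np.uint8); o[:,:400]=a; o[:333,400:]=b; cv2.imwrite("pics/ab4.png",o)
```

```text
[ 0.5948917  -0.02652261  0.07440518]
[-0.007, -0.001, 0.294, 0.002, -0.001, 0.002] rows>= 1
```

View pics/ab4.png

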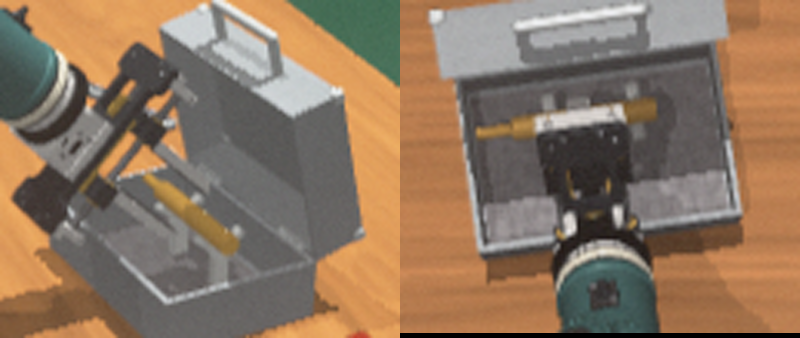

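The gripper's body is centred on the thick part (top about (304,193)), with the fingers either side of the shaft between the rests. Go in and close.

Request:
servo_tool --pt "0 0 0.08 0 0 0 42" --pt "0 0 0.16 0 0 0 42" --pt "0 0 0.23 0 0 0 42" --pt "0 0 0.294 0 0 0 42" --pt "0 0 0.294 0 0 0 42" --pt "0 0 0.294 0 0 0 42"

```text
time: 10.78
tool_pos: [0.613, -0.0235, 0.0502]
ee_rot: [2.358, -0.001, 1.698]
wrist_force: [-0.0, -0.9, 0.1]
width: 0.0419
finger_force: 0.0
```

Request:
servo_tool --pt "0 0 0 0 0 0 30" --pt "0 0 0 0 0 0 24" --pt "0 0 0 0 0 0 20" --pt "0 0 0 0 0 0 17" --pt "0 0 0 0 0 0 14" --pt "0 0 0 0 0 0 0" --pt "0 0 0 0 0 0 0" --pt "0 0 0 0 0 0 0"

```text
time: 11.45
tool_pos: [0.6147, -0.0238, 0.0535]
ee_rot: [2.352, 0.0, 1.698]
wrist_force: [3.9, 3.3, 3.6]
width: 0.0194
finger_force: 30.0
```

Request:
servo_tool --pt "0 0.04 -0.04 0 0 0 0" --pt "0 0.08 -0.08 0 0 0 0" --pt "0 0.12 -0.12 0 0 0 0" --pt "0 0.16 -0.16 0 0 0 0" --pt "0 0.17 -0.17 0 0 0 0" --pt "0 0.17 -0.17 0 0 0 0"

```text
time: 11.95
tool_pos: [0.6131, -0.0239, 0.0757]
ee_rot: [2.356, 0.0, 1.698]
wrist_force: [0.3, 0.9, -3.5]
width: 0.019
finger_force: 30.0
```

Request:
servo_tool --pt "0 0 -0.25 0 0 0 0" --pt "0 0 -0.5 0 0 0 0" --pt "0 0 -0.75 0 0 0 0" --pt "0 0 -1 0 0 0 0" --pt "0 0 -1 0 0 0 0" --pt "0 0 -1 0 0 0 0"

```text
time: 12.45
tool_pos: [0.5431, -0.0333, 0.1472]
ee_rot: [2.354, 0.001, 1.697]
wrist_force: [-0.0, 0.3, -2.6]
width: 0.0194
finger_force: 30.0
```

Request:
servo_tool --pt "0 0.2 -0.2 0 0 0 0" --pt "0 0.4 -0.4 0 0 0 0" --pt "0 0.6 -0.6 0 0 0 0" --pt "0 0.6 -0.6 0 0 0 0" --pt "0 0.6 -0.6 0 0 0 0"

```text
time: 12.87
tool_pos: [0.5438, -0.0328, 0.231]
ee_rot: [2.356, 0.0, 1.699]
wrist_force: [-0.1, -0.1, -3.2]
width: 0.0191
finger_force: 30.0
```

Run:
```python
from h import *
a=robot.snapshot("side"); cv2.imwrite("pics/s5.png",a[:,:,::-1])
R=orient(K[2]); p=tcp(wpt(K,(0,0,.055)),R); o=robot.get_obs(); print(cur()[0],p,o["width"])
legs(p+[0,0,.09],R)
```

```text
[ 0.54263732 -0.03240908  0.22808117] [ 0.4402 -0.3086  0.053 ] 0.019138016420736946
[-0.652, -0.392, -0.091, 0.124, 0.01, -0.026] rows>= 2
[-0.635, -0.429, -0.021, 0.124, 0.01, -0.026] rows>= 2
[-0.617, -0.451, 0.055, 0.124, 0.01, -0.026] rows>= 2
[-0.6, -0.458, 0.134, 0.124, 0.01, -0.026] rows>= 2
```

View pics/s5.png

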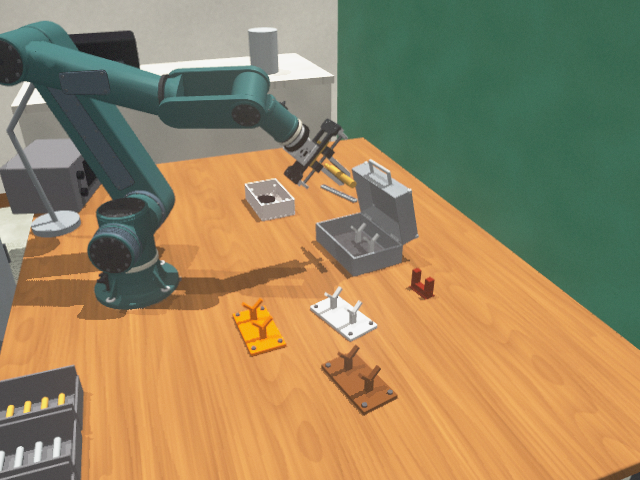

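The shaft is held clear of the open case (side about (338,172)), and the cradle at (343,315) is unobstructed. I refine its pose by fitting a mask in both views before placing.

Run:
```python
from h import *
from scipy.optimize import minimize
I={n:robot.snapshot(n) for n in("side","top")}
roi={"side":(280,345,300,385),"top":(230,285,370,442)}
def mask(n):
    r0,r1,c0,c1=roi[n]; h=cv2.cvtColor(I[n][r0:r1,c0:c1],cv2.COLOR_RGB2HSV); return ((h[...,1]<70)&(h[...,2]>90)).astype(np.uint8)
M={n:cv2.resize(mask(n),None,fx=8,fy=8,interpolation=0) for n in I}
def model(n,q):
    r0,r1,c0,c1=roi[n]; m=np.zeros_like(M[n])
    bx=lambda x0,x1,y0,y1,z0,z1:[(x,y,z) for x in(x0,x1) for y in(y0,y1) for z in(z0,z1)]
    parts=[bx(-.04,.04,-.075,.075,0,.01)]
    for y in(-.035,.035):
        parts.append(bx(-.006,.006,y-.005,y+.005,.01,.04))
        for s in(1,-1): parts.append([(s*a,y+b,z) for b in(-.005,.005) for a,z in((0,.041),(.02,.061),(.02,.054),(0,.034))])
    for P_ in parts:
        px=proj(n,[wpt(q,l) for l in P_]); px=(px-[c0-.5,r0-.5])*8
        cv2.fillConvexPoly(m,cv2.convexHull(px.astype(np.float32)).astype(np.int32),1)
    return m
def cost(q,ns=("side","top")):
    return sum(1-(M[n]&model(n,q)).sum()/(M[n]|model(n,q)).sum() for n in ns)
for ns in(("top",),("side",),("side","top")):
    r=minimize(cost,K,args=(ns,),method="Nelder-Mead",options=dict(initial_simplex=[K,K+[.006,0,0],K+[0,.006,0],K+[0,0,.05]])); print(ns,np.round(r.x,4),round(r.fun,3))
```

```text
('top',) [ 0.4412 -0.3062  0.3102] 0.027
('side',) [ 0.4403 -0.3082  0.3035] 0.043
('side', 'top') [ 0.4408 -0.307   0.3062] 0.081
```

```bash
sed -i 's/K=np.array.*/K=np.array([.4408,-.3070,.306])/' h.py
python3 - <<'E'
from h import *
R=orient(K[2]); p=tcp(wpt(K,(0,0,.055)),R); legs(p+[0,0,.07],R)
E
```

```text
[-0.65, -0.42, -0.056, 0.124, 0.011, -0.027] rows>= 2
[-0.631, -0.451, 0.019, 0.124, 0.011, -0.027] rows>= 2
[-0.613, -0.467, 0.098, 0.124, 0.011, -0.027] rows>= 2
[-0.595, -0.465, 0.179, 0.124, 0.011, -0.027] rows>= 2
```

Request:
servo_tool --pt "-0.325 -0.21 -0.028 0.062 0.005 -0.013 0" --pt "-0.65 -0.42 -0.056 0.124 0.011 -0.027 0" --pt "-0.65 -0.42 -0.056 0.124 0.011 -0.027 0"

```text
time: 13.27
tool_pos: [0.5172, -0.1059, 0.2012]
ee_rot: [2.559, 0.013, 1.738]
wrist_force: [0.3, -0.1, -2.4]
width: 0.0192
finger_force: 30.0
```

Request:
servo_tool --pt "-0.315 -0.225 0.01 0.062 0.005 -0.013 0" --pt "-0.631 -0.451 0.019 0.124 0.011 -0.027 0" --pt "-0.631 -0.451 0.019 0.124 0.011 -0.027 0"

```text
time: 13.52
tool_pos: [0.492, -0.1744, 0.1745]
ee_rot: [2.755, 0.016, 1.784]
wrist_force: [-0.1, 0.2, -2.1]
width: 0.0192
finger_force: 30.0
```

Request:
servo_tool --pt "-0.306 -0.233 0.05 0.062 0.005 -0.013 0" --pt "-0.613 -0.467 0.098 0.124 0.011 -0.027 0" --pt "-0.613 -0.467 0.098 0.124 0.011 -0.027 0"

```text
time: 13.77
tool_pos: [0.4668, -0.2423, 0.1476]
ee_rot: [2.951, 0.01, 1.83]
wrist_force: [0.9, 1.0, -2.4]
width: 0.019
finger_force: 30.0
```

Request:
servo_tool --pt "-0.3 -0.233 0.09 0.062 0.005 -0.013 0" --pt "-0.595 -0.465 0.179 0.124 0.011 -0.027 0" --pt "-0.595 -0.465 0.179 0.124 0.011 -0.027 0" --pt "-0.595 -0.465 0.179 0.124 0.011 -0.027 0" --pt "-0.595 -0.465 0.179 0.124 0.011 -0.027 0" --pt "-0.595 -0.465 0.179 0.124 0.011 -0.027 0"

```text
time: 14.27
tool_pos: [0.4428, -0.3065, 0.1274]
ee_rot: [3.136, 0.001, 1.877]
wrist_force: [0.1, 0.0, -1.0]
width: 0.0189
finger_force: 30.0
```

Run:
```python
from h import *
R=orient(K[2]); p=tcp(wpt(K,(0,0,.055)),R); o=robot.get_obs(); print(o["time"],cur()[0],p,o["width"]); legs(p+[0,0,.015],R,n=1)
a=robot.snapshot("side"); cv2.imwrite("pics/s6.png",a[:,:,::-1])
r0,c0=270,290; h=cv2.cvtColor(a[r0:360,c0:400],cv2.COLOR_RGB2HSV)
# shaft ends along cradle y predicted if centred in the grip
g=cur()[0]-.002*cur()[1].as_matrix()[:,2]
ax=cur()[1].as_matrix()[:,0]; print("axis",ax,[np.round(proj("side",g+ax*t)[0],1).tolist() for t in(-.09,-.06,.06,.09)])
im=cv2.resize(a[240:360,270:430],None,fx=4,fy=4,interpolation=2)[:,:,::-1]; cv2.imwrite("pics/s6c.png",im)
hs=cv2.cvtColor(a[240:360,270:430],cv2.COLOR_RGB2HSV)
print([(np.round(d["extent"],1).tolist(),round(d["conf"],2)) for d in robot.find_in("shaft","side")])
```

```text
14.2667 [ 0.44282605 -0.3065136   0.12738493] [ 0.4408 -0.307   0.053 ] 0.01887379608634426
[0.002, -0.024, 0.594, 0.004, 0.001, 0.0] rows>= 2
axis [-0.30182828  0.95336029 -0.0019605 ] [[371.4, 288.6], [361.9, 282.3], [327.3, 258.9], [319.3, 253.6]]
[([365.5, 215.6, 100.7, 111.5], 0.51), ([269.5, 200.1, 50.8, 44.9], 0.31)]
```

Run:
```python
from h import *
a=cv2.imread("pics/s6.png"); h=cv2.cvtColor(a,cv2.COLOR_BGR2HSV)
p0,R0=cur(); M=R0.as_matrix(); g=p0-.002*M[:,2]; ax=M[:,0]
for t in np.arange(-.08,-.035,.004):
    u=np.round(proj("side",g+ax*t+[0,0,.004])[0]).astype(int); print(round(t,3),u.tolist(),h[u[1],u[0]].tolist(),a[u[1],u[0]].tolist())
for t in np.arange(.03,.11,.008):
    u=np.round(proj("side",g+ax*t)[0]).astype(int); print(round(t,3),u.tolist(),h[u[1],u[0]].tolist())
```

```text
-0.08 [368, 285] [15, 151, 232] [95, 165, 232]
-0.076 [367, 284] [16, 146, 233] [100, 169, 233]
-0.072 [366, 283] [16, 151, 221] [90, 158, 221]
-0.068 [365, 282] [18, 141, 159] [71, 125, 159]
-0.064 [363, 281] [18, 151, 157] [64, 121, 157]
-0.06 [362, 281] [19, 148, 169] [71, 133, 169]
-0.056 [361, 280] [23, 155, 242] [95, 208, 242]
-0.052 [360, 279] [24, 148, 244] [102, 214, 244]
-0.048 [358, 278] [23, 152, 242] [98, 208, 242]
-0.044 [357, 277] [24, 149, 244] [101, 216, 244]
-0.04 [356, 276] [24, 151, 244] [100, 215, 244]
-0.036 [355, 276] [23, 154, 242] [96, 209, 242]
0.03 [335, 264] [13, 17, 138]
0.038 [333, 263] [18, 122, 148]
0.046 [331, 261] [19, 160, 209]
0.054 [329, 260] [19, 160, 219]
0.062 [327, 258] [20, 156, 231]
0.07 [325, 257] [17, 83, 156]
0.078 [322, 256] [15, 26, 135]
0.086 [320, 254] [11, 21, 135]
0.094 [318, 253] [18, 22, 137]
0.102 [316, 251] [13, 13, 133]
```

The thick end sits about 58–60 mm from the grip, so the shaft is centred. Now lower it.

Request:
servo_tool --pt "0 -0.02 0.12 0 0 0 0" --pt "0 -0.02 0.25 0 0 0 0" --pt "0 -0.02 0.38 0 0 0 0" --pt "0 -0.02 0.5 0 0 0 0" --pt "0 -0.02 0.57 0 0 0 0" --pt "0 -0.02 0.59 0 0 0 0" --pt "0 -0.02 0.59 0 0 0 0" --pt "0 -0.02 0.59 0 0 0 0"

```text
time: 15.03
tool_pos: [0.4412, -0.3085, 0.0688]
ee_rot: [3.137, 0.002, 1.877]
wrist_force: [0.0, -0.4, -2.1]
width: 0.0193
finger_force: 30.0
```

Run:
```python
from h import *
R=orient(K[2]); p=tcp(wpt(K,(0,0,.055)),R); o=robot.get_obs(); print(o["time"],cur()[0],p,o["width"],o["wrist_force"]); legs(p,R,n=1)
```

```text
15.0333 [ 0.44121256 -0.30849115  0.06880038] [ 0.4408 -0.307   0.053 ] 0.019265689175633042 [ 0.02582752 -0.41321016 -2.07254025]
[0.016, -0.0, 0.158, 0.003, 0.001, -0.0] rows>= 1
```

Request:
servo_tool --pt "0.008 0 0.03 0 0 0 0" --pt "0.01 0 0.06 0 0 0 0" --pt "0.01 0 0.09 0 0 0 0" --pt "0.01 0 0.11 0 0 0 0" --pt "0.01 0 0.12 0 0 0 0" --pt "0.01 0 0.12 0 0 0 0"

```text
time: 15.53
tool_pos: [0.4404, -0.3072, 0.0559]
ee_rot: [3.138, 0.0, 1.877]
wrist_force: [-0.5, -0.2, -3.5]
width: 0.019
finger_force: 30.0
```

Request:
servo_tool --pt "0 0 0.01 0 0 0 0" --pt "0 0 0.02 0 0 0 0" --pt "0 0 0.03 0 0 0 0" --pt "0 0 0.03 0 0 0 0"

```text
time: 15.87
tool_pos: [0.4406, -0.3074, 0.0533]
ee_rot: [3.138, 0.001, 1.877]
wrist_force: [0.2, 0.5, -1.8]
width: 0.0193
finger_force: 30.0
```

Request:
servo_tool --pt "0 0 0.005 0 0 0 0" --pt "0 0 0.01 0 0 0 0" --pt "0 0 0.01 0 0 0 0"

```text
time: 16.12
tool_pos: [0.4407, -0.3075, 0.053]
ee_rot: [3.137, 0.001, 1.877]
wrist_force: [-2.0, 1.1, 3.1]
width: 0.019
finger_force: 30.0
```

Request:
servo_tool --pt "0 0 0.005 0 0 0 0" --pt "0 0 0.01 0 0 0 0" --pt "0 0 0.01 0 0 0 0"

```text
time: 16.37
tool_pos: [0.4407, -0.3075, 0.053]
ee_rot: [3.137, 0.002, 1.877]
wrist_force: [-3.6, 1.3, 6.8]
width: 0.0193
finger_force: 30.0
```

Seated, with the force reversed to +7 N at z = 0.053. Release slowly and rise.

Request:
servo_tool --pt "0 0 -0.005 0 0 0 20" --pt "0 0 -0.005 0 0 0 22" --pt "0 0 -0.005 0 0 0 24" --pt "0 0 -0.005 0 0 0 28" --pt "0 0 -0.005 0 0 0 36" --pt "0 0 -0.005 0 0 0 44" --pt "0 0 -0.005 0 0 0 44" --pt "0 0 -0.005 0 0 0 44"

```text
time: 17.03
tool_pos: [0.4407, -0.3073, 0.0517]
ee_rot: [3.137, 0.001, 1.877]
wrist_force: [0.6, 0.4, -0.0]
width: 0.044
finger_force: 0.0
```

Request:
servo_tool --pt "0 0 -0.08 0 0 0 44" --pt "0 0 -0.2 0 0 0 44" --pt "0 0 -0.4 0 0 0 44" --pt "0 0 -0.7 0 0 0 44" --pt "0 0 -1 0 0 0 44" --pt "0 0 -1 0 0 0 44"

```text
time: 17.53
tool_pos: [0.4434, -0.31, 0.1609]
ee_rot: [3.13, 0.014, 1.877]
wrist_force: [1.5, -0.9, 1.2]
width: 0.0437
finger_force: 0.0
```

Request:
servo_tool --pt "0 -0.4 -0.2 0 0 0 44" --pt "0 -0.8 -0.4 0 0 0 44" --pt "0 -1 -0.6 0 0 0 44" --pt "0 -1 -0.6 0 0 0 44" --pt "0 -1 -0.6 0 0 0 44"

```text
time: 17.95
tool_pos: [0.3446, -0.3386, 0.2139]
ee_rot: [3.135, 0.006, 1.874]
wrist_force: [0.0, 0.2, 0.6]
width: 0.0438
finger_force: 0.0
```

Run:
```python
from h import *
I={n:robot.snapshot(n) for n in("side","top")}
for n in I:
    print(n,np.round(proj(n,[wpt(K,(0,y,.055)) for y in(-.06,.06,.09)]),1).tolist(),[(np.round(d["extent"],1).tolist(),round(d["conf"],2)) for d in robot.find_in("shaft",n)])
a=I["side"][150:350,270:430]; b=I["top"][150:310,140:460]
o=np.zeros((500,800,3),np.uint8); o[:,:400]=cv2.resize(a,(400,500),interpolation=2); o[:200,400:]=cv2.resize(b,(400,200),interpolation=2)
c=I["top"][230:290,370:450]; o[200:500,400:]=cv2.resize(c,(400,300),interpolation=2); cv2.imwrite("pics/f.png",o[:,:,::-1])
```

```text
side [[360.1, 311.0], [326.5, 286.3], [318.8, 280.6]] [([342.8, 298.1, 45.3, 33.4], 0.79)]
top [[429.8, 248.4], [388.5, 262.5], [378.1, 266.0]] [([404.6, 254.8, 47.1, 20.9], 0.85)]
```

View pics/f.png

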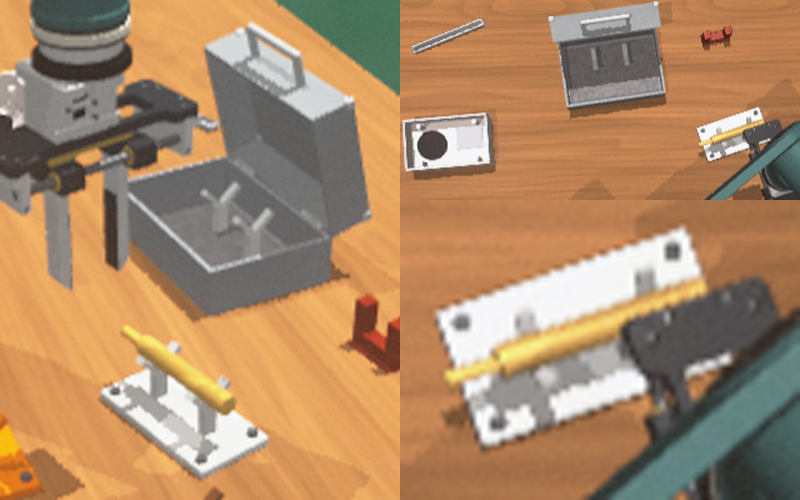

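The shaft lies in both V-rests of the aluminium cradle. Its shoulder is at top (389,262) and its thick end at (431,248), both within about 1 px of centred. The lid is open, the bystanders are in place, and the robot touches nothing.

Request:
servo_tool --pt "0 0 0 0 0 0 44" --pt "0 0 0 0 0 0 44" --pt "0 0 0 0 0 0 44"

```text
time: 18.4
tool_pos: [0.345, -0.3371, 0.2106]
ee_rot: [3.138, -0.0, 1.878]
wrist_force: [0.5, 0.3, 0.0]
width: 0.0439
finger_force: 0.0
```

```bash
python3 -c "
from bench import robot
print(robot.close_job())"
```

```text
the job is handed in; nothing more can be done
None
```

I handed the job in at 18.4 s: the lid stands open at its stop, the brass shaft lies in both V-rests of the aluminium cradle, centred to within about 3 mm, and in the last pictures the radio, trim bar and core look undisturbed.

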